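Lock the round cheese box

ROBOT

A 6-joint arm with a two-finger parallel gripper is mounted at the origin on the work surface. World frame = base frame: x ahead of the robot, y to its left, z up, the work surface at z = 0. Lengths are in m, angles in rad, forces in N, time in s.
With the tool pointing down it reaches from about 0.35 to 0.925 m from the base axis. Payload 6.4 kg.
Tool frame: the origin (TCP) lies midway between the tips of the shut fingers; the grasp point (between the pads) lies 19 mm behind it (robot.grip_depth is the distance from the TCP to the grasp point, in m); z points along the fingers, y is the direction in which the jaws open and shut (so a half turn about z gives the same grasp; the last joint's range is limited). The gripper opens to 94 mm and grips with 3 to 60 N. Pads are 16 mm wide; open, the fingers measure 119 mm over their backs; the gripper's body (75 mm by 177 mm) begins 78 mm behind the grasp point.
Start: joints at [1.035, 0.245, 1.558, -0, 1.339, -0.174], TCP at [0.23, 0.608, 0.182] pointing down, gripper open.
Joint ranges: [-3.13, 3.13], [-1.02, 2.26], [0.13, 2.54], [-0.95, 4.09], [0.21, 2.88], [-2.74, 2.74]. Speed limits (rad/s): [2.57, 2.57, 3.14, 3.14, 3.14, 3.14].

INTERFACE

Orientations are given as a unit quaternion [w, x, y, z].
In Python, from plant import robot, eyes, workorder, models gives the robot as it stands. The module is installed in compiled form; this text tells all that it offers.
- The arm moves only by the tool carry_out, never from a script. Its argument "deltas" is a list of rows, each an object with "slide": the shift along the tool's x, y, z normalised to -1 to 1, where 1 is 1 m, a list of three; "delta_rot": the turn, a rotation vector about the tool's x, y, z normalised to -1 to 1, where 1 is 30 degrees, a list of three; "grip": the opening, from 0 (shut) to 1 (fully open). In form: [{"slide": [x, y, z], "delta_rot": [wx, wy, wz], "grip": grip}, ...]. A call has 1 to 20 rows; each row is the pose to reach, as a shift and turn from the pose commanded when the call began, along the tool's axes at that moment; what a row does not reach only later rows make up. A row lasts 1/10 s, in which the tool goes at most 50 mm and 8.59 degrees, less where a joint would pass 70% of its speed; a pose out of reach is approached as far as the arm can. A call with a number of a shift or a turn outside -1 to 1 is refused whole. A call with a gripper value outside its range is refused whole. The fingers move at their own pace and stop on an object; the grip force is fixed at half the most. Time passes only in rows, so rows that repeat a pose let the fingers close. It gives the time, the measured TCP pose, the force and the opening at its end, in the units of the state.
- robot.state(): the state, without advancing time (a new reading comes with each control period).
- eyes.camera(name): name is "scene" or "top"; returns the picture (384x512x3 uint8, blue, green, red); there is no depth.
- eyes.camera_info(name): a dict with "camera_matrix" (3x3 intrinsics, pixels), "k1" (the pictures are not rectified: a ray, as slopes to the right and down, at radius r is drawn at 1 + k1 r^2 times it, then the intrinsics apply), "rvec" (rotation vector, rad) and "tvec" (3), from world to camera coordinates, as OpenCV has them. Camera axes: x right, y down, z forward; pixel columns grow to the right and rows downward; lengths in m; the calibration is good to about 2 mm. A picture is of the moment at which its call begins. camera_info takes no time and is no camera call.
- workorder.sign_off(): hands the job in, once; it reports no verdict.
Trained networks look in the newest picture that a camera, given by its name, has taken for a name from the list of things; names that differ only in an ending like _2 or _b are one class to them, and where a whole thing is asked for, a point or a joint stands for the part that bears it (a point fixed in the world has none). Each returns a list of dicts, best first, with "conf" (0 to 1); they miss things now and then, are a little off and sometimes report something else, mostly with a low value. They report only what shows in the picture. A call takes as long as a camera call.
- models.find_in(camera, thing): "at" ([x, y, z] in m, in the coordinates of the camera as it stood for that picture, good to about 4 mm: the middle of the surface that is visible of it).
- models.outline_of(camera, thing): "mask" (384x512 bool, what is visible of it).
- models.mark_of(camera, thing): "at" ([x, y, z] in m, in the coordinates of the camera as it stood for that picture, good to about 4 mm: a listed point, or the origin of a listed thing).
The state is a dict: "t": time; "joint_positions": joint angles; "qd": joint speeds; "joint_torque": joint torques, N m; "tcp_pos": TCP position; "ee_rot": TCP orientation; "ft_force": force on the tool from outside, world axes, zero at the start; "torque": the same for the moment, N m; "opening": finger opening in m.
Only numpy, scipy, OpenCV 4.12 (cv2) and the standard library are available. Lean on these libraries where they do the work, as an engineer would, in place of code of your own. Each camera call takes 0.05 s, during which the arm holds its last target.

TASK

The round cheese box on the shop counter is going out for delivery. Swing the steel bar on it across its lid until it is fully home in its catch, and let go. Leave the bar of the square box open, just as it stands.

Things in the scene. Friction and masses are not known exactly. Their poses are not given: they have to be found in the camera images.
- round_box: Round light wooden box, 155 mm across, 97 mm high with lid, fixed. Origin: centre of underside; z up. A flat steel bar (18 mm wide, 6 thick, underside at z 100) turns level over the lid on an upright pivot at x 0, y +90 mm and reaches 185 mm from it. The catch, a steel jaw at x 0, y -90 mm, top at z 115, opens to -x, stop on its +x side; the closed bar lies along x = 0.
- round_bar (a joint): Angle of the round box's bar, rad: 0 = fully home against the catch's stop; grows as it opens, clockwise from above, towards the box's -x side (most 1.7). At angle a the bar points from the pivot along (-sin a, -cos a) in the box's x, y. Light friction holds it wherever it is left; about 1 N at the grip moves it.
- round_bar_grip (a point): Grip on the round box's bar: an upright round steel peg 120 mm from the pivot, 16 mm in diameter with a 20 mm head, standing on the bar from 106 to 150 mm above the counter (head from 140 mm). The point is on its axis at a height of 128 mm.
- square_bar_grip (a point): The same grip peg on the same kind of bar of the other box, the square one (155 x 155 mm, 97 mm high), to be left alone. The point is on the peg's axis at a height of 128 mm. The two boxes may have changed places.

How it is judged:
By the outcome, as a careful person would: the job done as asked, in the order asked, and still so for the second after the job is handed in, with the robot touching nothing.
It also fails if it takes over 29 s, if anything falls off the work surface, if the arm or the gripper's body presses on something with over 40 N, if the wrist force passes 120 N, or if a joint passes its speed limit or range.

## Working session

There is one attempt and no reset: what is moved stays moved. The work goes in short steps, Python scripts to look and compute and a tool call to move; the robot and the scene stay as the last step left them, time stands still between calls to the robot, and variables do not carry over. Pictures are saved under pics/ and viewed, and the job is handed in when it is done.

Besides the shell and the picture viewer there is one more tool, called after "Call:" by a JSON object that holds its "name" and its "arguments", one argument or row to a line. carry_out: Moves the arm, as the interface text tells. Scaled input: -1 to 1 covers 1 m each way for a shift and 30 degrees each way for a turn. Its arguments: {"type":"object","properties":{"deltas":{"type":"array","items":{"type":"object","properties":{"slide":{"type":"array","items":{"type":"number"}},"delta_rot":{"type":"array","items":{"type":"number"}},"grip":{"type":"number"}}}}},"required":["deltas"]}

```bash
mkdir -p pics; cat > h.py <<'E'
import numpy as np, cv2
from plant import robot, eyes, workorder, models
def cam(n):
    i=eyes.camera_info(n); R,_=cv2.Rodrigues(np.array(i["rvec"],float)); return i,R,np.array(i["tvec"],float).ravel()
def c2w(n,p):
    i,R,t=cam(n); return R.T@(np.array(p)-t)
def proj(n,p):
    i,R,t=cam(n); c=R@np.array(p)+t; s=c[:2]/c[2]; s=s*(1+i["k1"]*(s@s)); K=np.array(i["camera_matrix"]); return K[:2,:2]@s+K[:2,2]
E
python3 - <<'E'
from h import *
for n in("scene","top"):
    im=eyes.camera(n); cv2.imwrite(f"pics/{n}0.png",im)
    for th in("round_bar_grip","square_bar_grip","round_box"):
        for d in models.mark_of(n,th)[:3]: print(n,th,round(d["conf"],2),c2w(n,d["at"]).round(4),proj(n,c2w(n,d["at"])).round(0))
    for th in ("round_bar",):
        for d in models.find_in(n,th)[:3]: print(n,th,round(d["conf"],2),c2w(n,d["at"]).round(4),proj(n,c2w(n,d["at"])).round(0))
s=robot.state(); print(s)
E
```

```text
scene round_bar_grip 0.82 [ 0.441  -0.1517  0.1299] [221. 110.]
scene square_bar_grip 0.77 [0.4472 0.2168 0.1307] [359. 167.]
scene round_bar 0.6 [ 0.4752 -0.1254  0.1061] [222. 128.]
top round_bar_grip 0.63 [ 0.4404 -0.1561  0.1221] [334. 270.]
top square_bar_grip 0.7 [0.4449 0.219  0.1288] [160. 259.]
top round_box 0.59 [ 0.5616 -0.1643  0.0031] [330. 222.]
top round_bar 0.56 [ 0.4662 -0.1332  0.1073] [322. 258.]
{'t': 0.5, 'joint_positions': array([ 1.03489441e+00,  2.45142661e-01,  1.55785697e+00, -2.51211562e-06,
        1.33872213e+00, -1.74119689e-01]), 'qd': array([-0.00119301, -0.00098535, -0.00044202,  0.00206369,  0.00035826,
        0.00037282]), 'joint_torque': array([-9.15695432e-05, -4.15424323e+01, -3.14561498e+01,  6.84832293e-02,
        2.94260087e-02, -3.44200828e-05]), 'tcp_pos': array([0.23005465, 0.60789663, 0.18229728]), 'ee_rot': array([-2.12921813e-05,  1.79905935e-01,  9.83683816e-01, -6.09516543e-05]), 'ft_force': array([-0.56031227, -0.21138893,  1.02710292]), 'torque': array([ 0.01158476, -0.00855359, -0.01965197]), 'opening': 0.0939130630683851}
```

View pics/scene0.png

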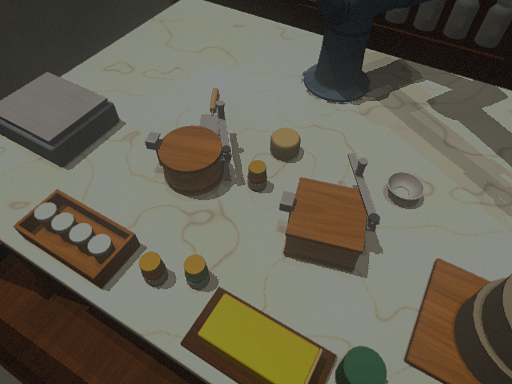

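View pics/top0.png

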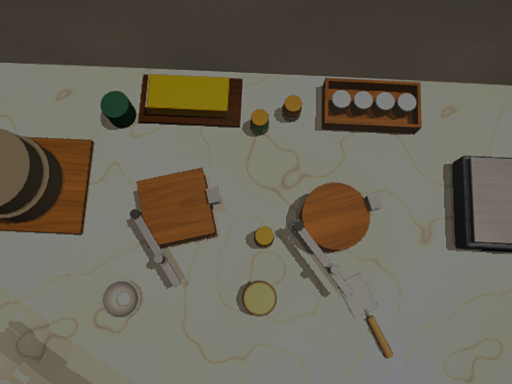

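```bash
python3 - <<'E'
import cv2
im=cv2.imread("pics/top0.png"); cv2.imwrite("pics/topc.png",cv2.resize(im[170:310,260:400],None,fx=4,fy=4,interpolation=cv2.INTER_CUBIC))
im=cv2.imread("pics/scene0.png"); cv2.imwrite("pics/scenec.png",cv2.resize(im[80:220,150:310],None,fx=4,fy=4,interpolation=cv2.INTER_CUBIC))
E
```

```text
(no output)
```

View pics/topc.png

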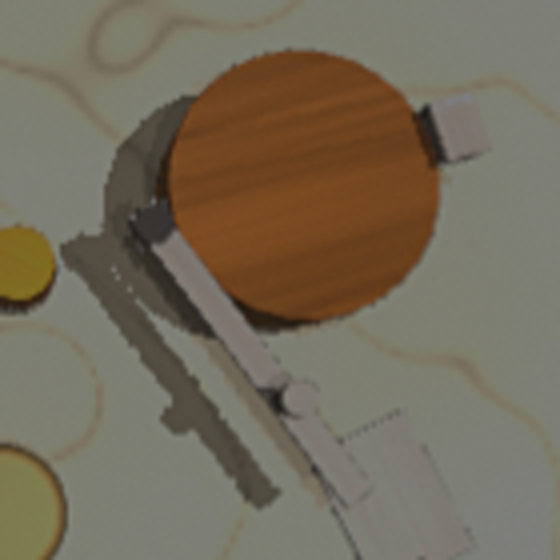

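View pics/scenec.png

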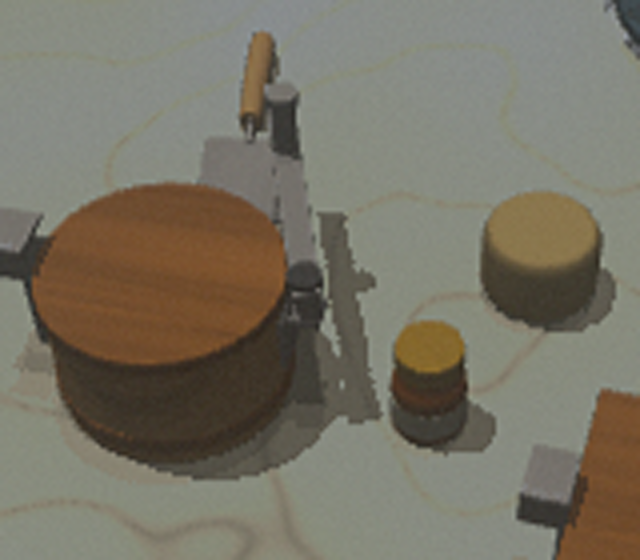

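The top view shows the round box at about (336,216) and its pivot at (298,225). The open bar points down-right with its peg at (334,270), and the catch is at (375,202). The square box is on the left, with its peg at (158,258). A cleaver lies on the counter under the bar tip, around (360,295). Next I'll triangulate.

```bash
cat >> h.py <<'E'
def ray(n,px):
    i,R,t=cam(n); K=np.array(i["camera_matrix"]); d=(np.array(px)-K[:2,2])/np.array([K[0,0],K[1,1]])
    s=d.copy()
    for _ in range(20): s=d/(1+i["k1"]*(s@s))
    return -R.T@t, R.T@np.array([s[0],s[1],1])
def atz(n,px,z):
    o,d=ray(n,px); return o+d*(z-o[2])/d[2]
def tri(a,b):
    o1,d1=ray("scene",a);o2,d2=ray("top",b)
    A=np.stack([d1,-d2],1);s=np.linalg.lstsq(A,o2-o1,rcond=None)[0]
    return (o1+d1*s[0]+o2+d2*s[1])/2, np.linalg.norm(o1+d1*s[0]-o2-d2*s[1])
E
python3 - <<'E'
from h import *
T=lambda x,y:(x/4+260-.4,y/4+170-.4)
S=lambda x,y:(x/4+150-.4,y/4+80-.4)
print("peg tri",tri(S(282,93),T(299,398)), atz("top",T(299,398),.15), atz("scene",S(282,93),.15))
print("pivot tri",tri(S(304,273),T(155,218)))
print("lid top",atz("top",T(304,185),.097),"lid scene",atz("scene",S(160,273),.097))
for th in ["round_box"]:
  m=models.outline_of("top",th)[0]; print(m["conf"])
im=cv2.imread("pics/top0.png")
# lid ellipse by colour
hsv=cv2.cvtColor(im,cv2.COLOR_BGR2HSV)
for n,box in (("top",(260,170,400,310)),("scene",(150,110,235,180))):
  im=cv2.imread(f"pics/{n}0.png"); b,g,r=[im[...,k].astype(int) for k in range(3)]
  msk=((r-b>50)&(r>75)).astype(np.uint8); z=np.zeros_like(msk); x0,y0,x1,y1=box; z[y0:y1,x0:x1]=msk[y0:y1,x0:x1]
  nn,l,st,ce=cv2.connectedComponentsWithStats(z); k=1+st[1:,4].argmax(); c=max(cv2.findContours((l==k).astype(np.uint8),0,1)[0],key=len)
  h=cv2.convexHull(c)[:,0]; P=np.array([atz(n,p,.097)[:2] for p in h]); 
  A=np.c_[2*P,np.ones(len(P))]; q=np.linalg.lstsq(A,(P**2).sum(1),rcond=None)[0]; print(n,"lid centre",q[:2],"R",np.sqrt(q[2]+q[:2]@q[:2]),st[k])
for p in [(430,107),(470,95),(487,150),(447,162)]: print("catch corner",atz("top",T(*p),.115))
for p in [(38,213),(22,252)]: print("catch sc",atz("scene",S(*p),.115))
print("tip", atz("top",T(360,500),.106))
s=robot.state();print(s["t"])
E
```

```text
peg tri (array([ 0.44132805, -0.1517228 ,  0.15155   ]), np.float64(0.0005035844151564547)) [ 0.44151186 -0.15221414  0.15      ] [ 0.43967536 -0.15264982  0.15      ]
pivot tri (array([ 0.53670507, -0.07626744,  0.1162533 ]), np.float64(0.0020824174133354852))
lid top [ 0.56249721 -0.16257127  0.097     ] lid scene [ 0.56527638 -0.16114201  0.097     ]
0.61
top lid centre [ 0.5637756  -0.16229576] R 0.07585050424616045 [ 302  183   68   67 3498]
scene lid centre [ 0.56273329 -0.16270588] R 0.07574408160634193 [ 158  126   64   45 2213]
catch corner [ 0.60720235 -0.22955385  0.115     ]
catch corner [ 0.6151415  -0.25205786  0.115     ]
catch corner [ 0.58430057 -0.26137833  0.115     ]
catch corner [ 0.57645763 -0.23899226  0.115     ]
catch sc [ 0.57520544 -0.24243516  0.115     ]
catch sc [ 0.60623526 -0.22889294  0.115     ]
tip [ 0.39019085 -0.19365793  0.106     ]
0.55
```

Call:
{"name": "carry_out", "arguments": {
  "deltas": [
    {"slide": [-0.431,-0.615,0],"delta_rot": [0,0,1.0],"grip": 0},
    {"slide": [-0.431,-0.615,0],"delta_rot": [0,0,1.0],"grip": 0},
    {"slide": [-0.431,-0.615,0],"delta_rot": [0,0,1.0],"grip": 0},
    {"slide": [-0.431,-0.615,0],"delta_rot": [0,0,1.0],"grip": 0},
    {"slide": [-0.431,-0.615,0],"delta_rot": [0,0,1.0],"grip": 0},
    {"slide": [-0.431,-0.615,0],"delta_rot": [0,0,1.0],"grip": 0},
    {"slide": [-0.431,-0.615,0],"delta_rot": [0,0,1.0],"grip": 0},
    {"slide": [-0.431,-0.615,0],"delta_rot": [0,0,1.0],"grip": 0},
    {"slide": [-0.431,-0.615,0],"delta_rot": [0,0,1.0],"grip": 0},
    {"slide": [-0.431,-0.615,0],"delta_rot": [0,0,1.0],"grip": 0},
    {"slide": [-0.431,-0.615,0],"delta_rot": [0,0,1.0],"grip": 0},
    {"slide": [-0.431,-0.615,0],"delta_rot": [0,0,1.0],"grip": 0},
    {"slide": [-0.431,-0.615,0],"delta_rot": [0,0,1.0],"grip": 0},
    {"slide": [-0.431,-0.615,0],"delta_rot": [0,0,1.0],"grip": 0},
    {"slide": [-0.431,-0.615,0],"delta_rot": [0,0,1.0],"grip": 0},
    {"slide": [-0.431,-0.615,0],"delta_rot": [0,0,1.0],"grip": 0},
    {"slide": [-0.431,-0.615,0],"delta_rot": [0,0,1.0],"grip": 0},
    {"slide": [-0.431,-0.615,0],"delta_rot": [0,0,1.0],"grip": 0},
    {"slide": [-0.431,-0.615,0],"delta_rot": [0,0,1.0],"grip": 0},
    {"slide": [-0.431,-0.615,0],"delta_rot": [0,0,1.0],"grip": 0}
  ]
}}

```text
t: 2.55
tcp_pos: [0.4155, -0.1187, 0.1824]
ee_rot: [0.0, 0.427, 0.904, 0.0]
ft_force: [0.3, 0.3, -0.0]
opening: 0.0002
```

Call:
{"name": "carry_out", "arguments": {
  "deltas": [
    {"slide": [0,0,0.035],"delta_rot": [0,0,0],"grip": 0},
    {"slide": [0,0,0.067],"delta_rot": [0,0,0],"grip": 0},
    {"slide": [0,0,0.067],"delta_rot": [0,0,0],"grip": 0}
  ]
}}

```text
t: 2.85
tcp_pos: [0.4125, -0.1173, 0.1115]
ee_rot: [-0.004, 0.428, 0.904, 0.0]
ft_force: [-0.5, -0.2, -1.0]
opening: 0.0004
```

```bash
python3 - <<'E'
from h import *
from scipy.spatial.transform import Rotation as Ro
s=robot.state(); print(s["t"],s["tcp_pos"],s["ft_force"],s["joint_positions"].round(2))
for n in("scene","top"):
    cv2.imwrite(f"pics/{n}1.png",cv2.resize(eyes.camera(n)[60:340,140:420],None,fx=2,fy=2))
R=Ro.from_quat(np.roll(s["ee_rot"],-1)).as_matrix(); p=s["tcp_pos"]
yaw=np.radians(17.2); bx=np.array([np.cos(yaw),np.sin(yaw)]); by=np.array([-bx[1],bx[0]])
P=np.array([.5367,-.0763]); P=(P+np.array([.5633,-.1625])+.09*by)/2; print("P",P)
for a in [69,65,60,55,50,45,40,35,30,25,20,15,10,8,6,4,3,2,1,0]:
    r=np.radians(a); u=-np.sin(r)*bx-np.cos(r)*by; d=np.cos(r)*bx-np.sin(r)*by
    t=P+.12*u-.018*d; w=np.r_[t,p[2]]
    ang=np.arctan2(d[1],d[0]); cur=np.arctan2(-R[1,0],-R[0,0])
    print(a,(R.T@(w-p)).round(4),"rotz",round(-np.degrees(ang-cur)/30,3), w.round(4))
E
```

```text
2.85 [ 0.41246889 -0.11726796  0.11146071] [-0.51668817 -0.15846903 -1.01834665] [-0.54 -0.21  2.16  0.    1.21 -1.23]
P [ 0.53669314 -0.07641247]
69 [-0.0268  0.0024 -0.0002] rotz 0.038 [ 0.4313 -0.1365  0.1115]
65 [-0.0352  0.0012 -0.0003] rotz -0.095 [ 0.4357 -0.1437  0.1115]
60 [-0.0457  0.0006 -0.0004] rotz -0.262 [ 0.442  -0.1522  0.1115]
55 [-0.0563  0.001  -0.0005] rotz -0.428 [ 0.4489 -0.1602  0.1115]
50 [-0.0668  0.0022 -0.0005] rotz -0.595 [ 0.4566 -0.1675  0.1115]
45 [-0.0772  0.0044 -0.0006] rotz -0.762 [ 0.4648 -0.1742  0.1115]
40 [-0.0873  0.0075 -0.0007] rotz -0.928 [ 0.4736 -0.1801  0.1115]
35 [-0.0971  0.0114 -0.0008] rotz -1.095 [ 0.4829 -0.1852  0.1115]
30 [-0.1066  0.0162 -0.0009] rotz -1.262 [ 0.4926 -0.1894  0.1115]
25 [-0.1156  0.0218 -0.001 ] rotz -1.428 [ 0.5026 -0.1929  0.1115]
20 [-0.1241  0.0281 -0.0011] rotz -1.595 [ 0.5129 -0.1954  0.1115]
15 [-0.1319  0.0352 -0.0012] rotz -1.762 [ 0.5233 -0.197   0.1115]
10 [-0.1392  0.0429 -0.0012] rotz -1.928 [ 0.5339 -0.1977  0.1115]
8 [-0.1419  0.0461 -0.0013] rotz -1.995 [ 0.5381 -0.1977  0.1115]
6 [-0.1445  0.0495 -0.0013] rotz -2.062 [ 0.5423 -0.1976  0.1115]
4 [-0.1469  0.0529 -0.0013] rotz -2.128 [ 0.5466 -0.1974  0.1115]
3 [-0.1481  0.0547 -0.0013] rotz -2.162 [ 0.5487 -0.1972  0.1115]
2 [-0.1493  0.0565 -0.0014] rotz -2.195 [ 0.5508 -0.1969  0.1115]
1 [-0.1504  0.0582 -0.0014] rotz -2.228 [ 0.5529 -0.1967  0.1115]
0 [-0.1515  0.0601 -0.0014] rotz -2.262 [ 0.555  -0.1964  0.1115]
```

View pics/top1.png

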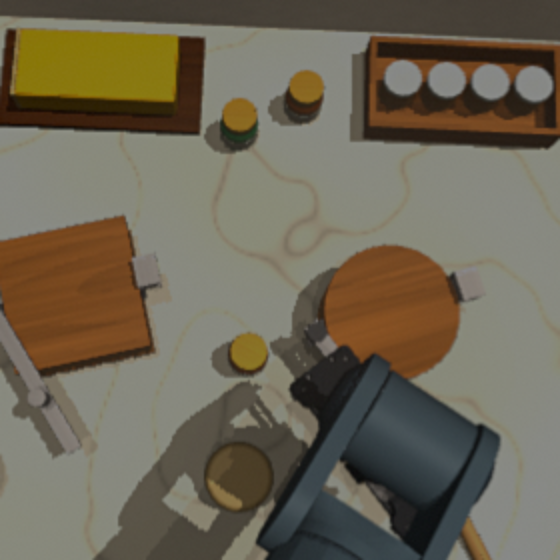

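View pics/scene1.png

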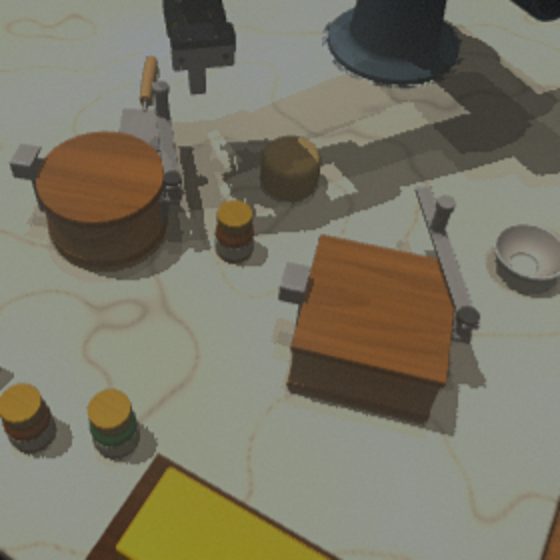

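Call:
{"name": "carry_out", "arguments": {
  "deltas": [
    {"slide": [-0.012,0.001,0],"delta_rot": [0,0,0.04],"grip": 0},
    {"slide": [-0.024,0.001,0],"delta_rot": [0,0,0.04],"grip": 0},
    {"slide": [-0.032,0,0],"delta_rot": [0,0,-0.095],"grip": 0},
    {"slide": [-0.043,-0.001,0],"delta_rot": [0,0,-0.26],"grip": 0},
    {"slide": [-0.053,0,0],"delta_rot": [0,0,-0.43],"grip": 0},
    {"slide": [-0.064,0.001,0],"delta_rot": [0,0,-0.6],"grip": 0},
    {"slide": [-0.074,0.003,0],"delta_rot": [0,0,-0.76],"grip": 0},
    {"slide": [-0.084,0.006,0],"delta_rot": [0,0,-0.93],"grip": 0},
    {"slide": [-0.094,0.01,0],"delta_rot": [0,0,-0.999],"grip": 0},
    {"slide": [-0.104,0.015,0],"delta_rot": [0,0,-0.999],"grip": 0}
  ]
}}

```text
t: 3.95
tcp_pos: [0.4943, -0.192, 0.1163]
ee_rot: [0.001, 0.181, 0.984, -0.0]
ft_force: [-0.9, 0.4, -0.4]
opening: 0.0005
```

```bash
python3 - <<'E'
from h import *
from scipy.spatial.transform import Rotation as Ro
s=robot.state(); print(s["t"],s["tcp_pos"],s["ft_force"])
for n in("scene","top"):
    cv2.imwrite(f"pics/{n}2.png",cv2.resize(eyes.camera(n)[60:340,140:420],None,fx=2,fy=2))
s=robot.state(); print(s["t"],s["tcp_pos"],s["ft_force"],s["ee_rot"])
R=Ro.from_quat(np.roll(s["ee_rot"],-1)).as_matrix(); p=s["tcp_pos"]
yaw=np.radians(17.2); bx=np.array([np.cos(yaw),np.sin(yaw)]); by=np.array([-bx[1],bx[0]])
P=np.array([.5367,-.0764])
for a in [30,25,20,15,10,8,6,4,3,2,1,0,-1,-2]:
    r=np.radians(a); u=-np.sin(r)*bx-np.cos(r)*by; d=np.cos(r)*bx-np.sin(r)*by
    t=P+.12*u-.018*d; w=np.r_[t,p[2]]
    ang=np.arctan2(d[1],d[0]); cur=np.arctan2(-R[1,0],-R[0,0])
    print(a,(R.T@(w-p)).round(4),"rotz",round(-np.degrees(ang-cur)/30,3), w.round(4))
E
```

```text
3.95 [ 0.49427974 -0.19204744  0.11627214] [-0.91534021  0.44702316 -0.36658602]
4.05 [ 0.4946902  -0.19228642  0.11625665] [-0.28652401  0.35893015  0.75066247] [ 1.00949992e-03  1.80722366e-01  9.83533503e-01 -5.06617131e-04]
30 [ 0.003   0.0019 -0.    ] rotz -0.267 [ 0.4926 -0.1894  0.1163]
25 [-0.0076  0.0023  0.    ] rotz -0.434 [ 0.5026 -0.1928  0.1163]
20 [-0.0181  0.0036  0.    ] rotz -0.601 [ 0.5129 -0.1954  0.1163]
15 [-0.0284  0.0058  0.0001] rotz -0.767 [ 0.5233 -0.197   0.1163]
10 [-0.0386  0.0089  0.0001] rotz -0.934 [ 0.5339 -0.1977  0.1163]
8 [-0.0425  0.0103  0.0001] rotz -1.001 [ 0.5381 -0.1977  0.1163]
6 [-0.0464  0.012   0.0001] rotz -1.067 [ 0.5424 -0.1976  0.1163]
4 [-0.0503  0.0137  0.0001] rotz -1.134 [ 0.5466 -0.1973  0.1163]
3 [-0.0522  0.0147  0.0001] rotz -1.167 [ 0.5487 -0.1971  0.1163]
2 [-0.0541  0.0156  0.0001] rotz -1.201 [ 0.5508 -0.1969  0.1163]
1 [-0.056   0.0166  0.0001] rotz -1.234 [ 0.5529 -0.1967  0.1163]
0 [-0.0578  0.0176  0.0001] rotz -1.267 [ 0.555  -0.1964  0.1163]
-1 [-0.0596  0.0187  0.0001] rotz -1.301 [ 0.5571 -0.196   0.1163]
-2 [-0.0615  0.0198  0.0001] rotz -1.334 [ 0.5592 -0.1956  0.1163]
```

View pics/scene2.png

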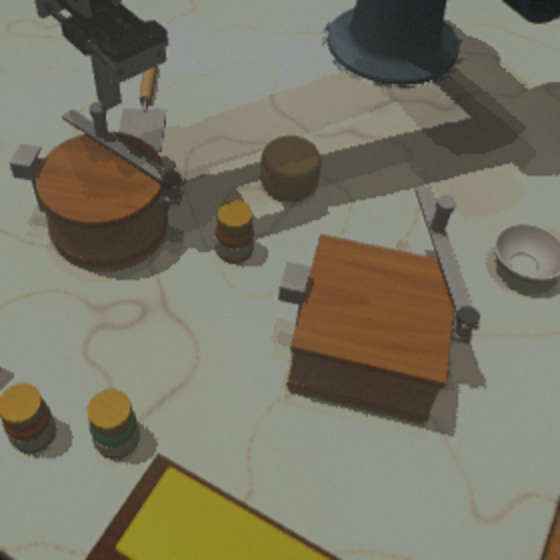

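View pics/top2.png

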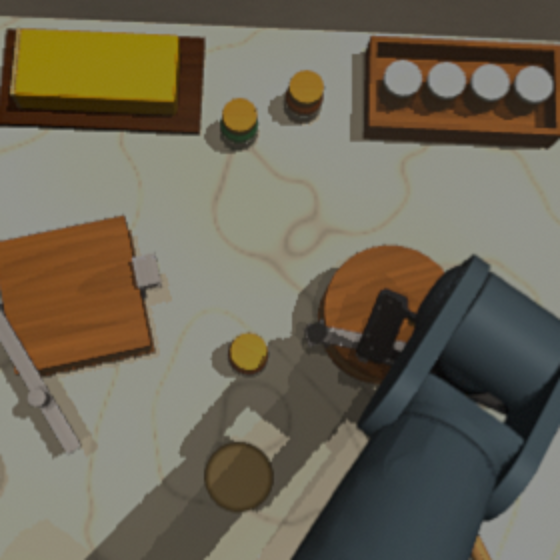

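The bar is moving across the lid, with the peg at about (97,115) in the scene crop and the finger behind it. I'll keep pushing to about 2°, and slow down near the end.

Call:
{"name": "carry_out", "arguments": {
  "deltas": [
    {"slide": [-0.008,0.002,0],"delta_rot": [0,0,-0.25],"grip": 0},
    {"slide": [-0.018,0.003,0],"delta_rot": [0,0,-0.5],"grip": 0},
    {"slide": [-0.028,0.006,0],"delta_rot": [0,0,-0.75],"grip": 0},
    {"slide": [-0.038,0.009,0],"delta_rot": [0,0,-0.93],"grip": 0},
    {"slide": [-0.044,0.011,0],"delta_rot": [0,0,-1.0],"grip": 0},
    {"slide": [-0.048,0.013,0],"delta_rot": [0,0,-1.0],"grip": 0},
    {"slide": [-0.051,0.014,0],"delta_rot": [0,0,-1.0],"grip": 0},
    {"slide": [-0.053,0.015,0],"delta_rot": [0,0,-1.0],"grip": 0},
    {"slide": [-0.053,0.015,0],"delta_rot": [0,0,-1.0],"grip": 0}
  ]
}}

```text
t: 4.95
tcp_pos: [0.548, -0.1956, 0.1154]
ee_rot: [0.0, -0.08, 0.997, -0.0]
ft_force: [-0.4, 0.3, 0.3]
opening: 0.0007
```

```bash
python3 - <<'E'
from h import *
for n in("scene",):
    cv2.imwrite(f"pics/{n}3.png",cv2.resize(eyes.camera(n)[80:220,130:290],None,fx=4,fy=4,interpolation=cv2.INTER_CUBIC))
s=robot.state(); print(s["t"],s["tcp_pos"],s["ft_force"],s["ee_rot"])
E
```

```text
5.0 [ 0.5479211  -0.19566799  0.11545222] [-0.11567091 -0.554984    0.10233529] [ 1.87181183e-04 -8.03964329e-02  9.96762936e-01 -1.70051619e-04]
```

View pics/scene3.png

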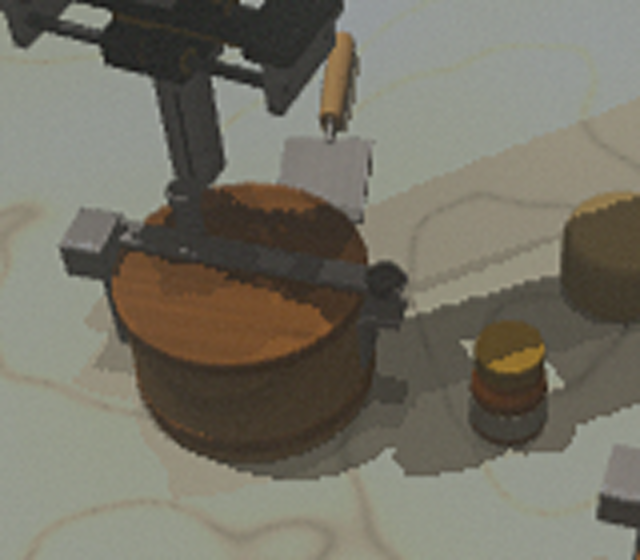

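The bar tip is entering the jaw, near (120,235) in this crop. I'll advance in small steps and watch the force.

Call:
{"name": "carry_out", "arguments": {
  "deltas": [
    {"slide": [-0.002,0,0],"delta_rot": [0,0,-0.1],"grip": 0},
    {"slide": [-0.004,0.0005,0],"delta_rot": [0,0,-0.2],"grip": 0},
    {"slide": [-0.0055,0.001,0],"delta_rot": [0,0,-0.27],"grip": 0},
    {"slide": [-0.0055,0.001,0],"delta_rot": [0,0,-0.27],"grip": 0}
  ]
}}

```text
t: 5.4
tcp_pos: [0.5531, -0.1939, 0.1155]
ee_rot: [0.0, -0.151, 0.989, -0.0]
ft_force: [-0.4, -0.5, 0.4]
opening: 0.0002
```

Call:
{"name": "carry_out", "arguments": {
  "deltas": [
    {"slide": [-0.001,0,0],"delta_rot": [0,0,0],"grip": 0},
    {"slide": [-0.001,0,0],"delta_rot": [0,0,0],"grip": 0}
  ]
}}

```text
t: 5.6
tcp_pos: [0.5538, -0.1936, 0.1154]
ee_rot: [-0.0, -0.15, 0.989, -0.0]
ft_force: [-2.1, -1.2, 0.4]
opening: 0.0007
```

Call:
{"name": "carry_out", "arguments": {
  "deltas": [
    {"slide": [-0.001,0,0],"delta_rot": [0,0,0],"grip": 0},
    {"slide": [-0.001,0,0],"delta_rot": [0,0,0],"grip": 0}
  ]
}}

```text
t: 5.8
tcp_pos: [0.554, -0.1936, 0.1154]
ee_rot: [-0.001, -0.151, 0.989, -0.0]
ft_force: [-5.7, -1.6, 2.7]
opening: 0.0006
```

Call:
{"name": "carry_out", "arguments": {
  "deltas": [
    {"slide": [-0.001,0,0],"delta_rot": [0,0,0],"grip": 0},
    {"slide": [-0.001,0,0],"delta_rot": [0,0,0],"grip": 0}
  ]
}}

```text
t: 6.0
tcp_pos: [0.554, -0.1936, 0.1154]
ee_rot: [-0.003, -0.151, 0.989, -0.0]
ft_force: [-9.1, -3.5, 3.5]
opening: 0.0004
```

Call:
{"name": "carry_out", "arguments": {
  "deltas": [
    {"slide": [-0.001,0,0],"delta_rot": [0,0,0],"grip": 0},
    {"slide": [-0.001,0,0],"delta_rot": [0,0,0],"grip": 0}
  ]
}}

```text
t: 6.2
tcp_pos: [0.5541, -0.1936, 0.1154]
ee_rot: [-0.004, -0.151, 0.989, -0.0]
ft_force: [-11.9, -4.2, 6.1]
opening: 0.0004
```

```bash
python3 - <<'E'
from h import *
for n in("scene",):
    cv2.imwrite(f"pics/{n}4.png",cv2.resize(eyes.camera(n)[80:220,130:290],None,fx=4,fy=4,interpolation=cv2.INTER_CUBIC))
s=robot.state(); print(s["t"],s["tcp_pos"],s["ft_force"],s["ee_rot"])
E
```

```text
6.25 [ 0.55409197 -0.19353884  0.1153497 ] [-12.28604367  -3.35148319   5.62187887] [-3.69438578e-03 -1.50749791e-01  9.88565039e-01 -1.27043107e-04]
```

View pics/scene4.png

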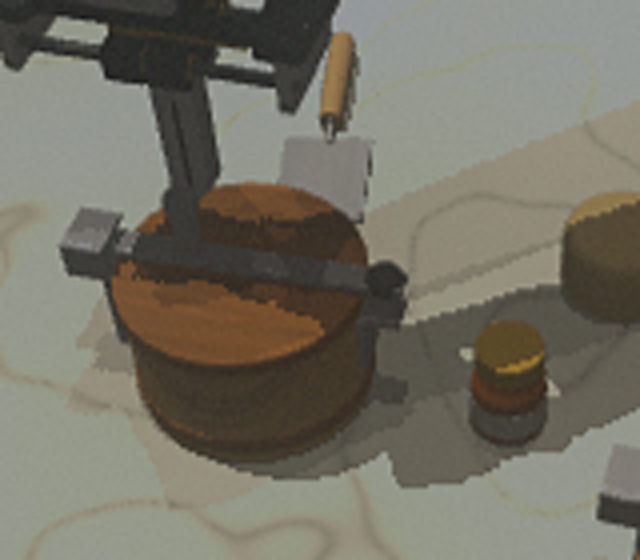

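Measured travel is within 1 mm of the predicted home, and resistance is rising with no motion. I'll push moderately harder to rule out a detent before the stop.

Call:
{"name": "carry_out", "arguments": {
  "deltas": [
    {"slide": [-0.001,0,0],"delta_rot": [0,0,0],"grip": 0},
    {"slide": [-0.002,0,0],"delta_rot": [0,0,0],"grip": 0},
    {"slide": [-0.002,0,0],"delta_rot": [0,0,0],"grip": 0}
  ]
}}

```text
t: 6.55
tcp_pos: [0.5542, -0.1935, 0.1154]
ee_rot: [-0.006, -0.151, 0.989, -0.0]
ft_force: [-18.5, -5.1, 9.9]
opening: 0.0005
```

Call:
{"name": "carry_out", "arguments": {
  "deltas": [
    {"slide": [-0.001,0,0],"delta_rot": [0,0,0],"grip": 0},
    {"slide": [-0.002,0,0],"delta_rot": [0,0,0],"grip": 0},
    {"slide": [-0.002,0,0],"delta_rot": [0,0,0],"grip": 0}
  ]
}}

```text
t: 6.85
tcp_pos: [0.5543, -0.1935, 0.1153]
ee_rot: [-0.008, -0.151, 0.989, -0.0]
ft_force: [-24.6, -6.9, 14.0]
opening: 0.0003
```

That is a solid stop: 25 N with no movement. Next I'll back straight off, lift, and move away to look.

Call:
{"name": "carry_out", "arguments": {
  "deltas": [
    {"slide": [0.004,0,0],"delta_rot": [0,0,0],"grip": 0},
    {"slide": [0.008,0,0],"delta_rot": [0,0,0],"grip": 0},
    {"slide": [0.015,0,0],"delta_rot": [0,0,0],"grip": 0},
    {"slide": [0.03,0,0],"delta_rot": [0,0,0],"grip": 0},
    {"slide": [0.04,0,0],"delta_rot": [0,0,0],"grip": 0},
    {"slide": [0.04,0,-0.05],"delta_rot": [0,0,0],"grip": 0},
    {"slide": [0.04,0,-0.1],"delta_rot": [0,0,0],"grip": 0},
    {"slide": [0.08,-0.05,-0.15],"delta_rot": [0,0,0],"grip": 0},
    {"slide": [0.1,-0.1,-0.15],"delta_rot": [0,0,0],"grip": 0},
    {"slide": [0.1,-0.15,-0.15],"delta_rot": [0,0,0],"grip": 0},
    {"slide": [0.1,-0.2,-0.15],"delta_rot": [0,0,0],"grip": 0},
    {"slide": [0.1,-0.25,-0.15],"delta_rot": [0,0,0],"grip": 0},
    {"slide": [0.1,-0.25,-0.15],"delta_rot": [0,0,0],"grip": 0}
  ]
}}

```text
t: 8.15
tcp_pos: [0.5396, -0.4631, 0.2647]
ee_rot: [0.0, -0.15, 0.989, -0.0]
ft_force: [0.2, -0.3, 0.2]
opening: 0.0005
```

```bash
python3 - <<'E'
from h import *
for n,(a,b,c,d) in (("scene",(80,220,130,290)),("top",(170,310,260,400))):
    im=eyes.camera(n); cv2.imwrite(f"pics/{n}5raw.png",im)
    cv2.imwrite(f"pics/{n}5.png",cv2.resize(im[a:b,c:d],None,fx=4,fy=4,interpolation=cv2.INTER_CUBIC))
    for th in("round_bar_grip","square_bar_grip"):
        for q in models.mark_of(n,th)[:1]: print(n,th,round(q["conf"],2),c2w(n,q["at"]).round(4))
s=robot.state(); print(s["t"],s["tcp_pos"],s["ft_force"])
E
```

```text
scene round_bar_grip 0.85 [ 0.5717 -0.1888  0.1291]
scene square_bar_grip 0.71 [0.4463 0.2165 0.1284]
top round_bar_grip 0.84 [ 0.5712 -0.1923  0.1258]
top square_bar_grip 0.67 [0.449  0.2166 0.1275]
8.45 [ 0.53983529 -0.45848772  0.26555647] [-0.19068103  0.7521256   0.5896649 ]
```

View pics/scene5.png

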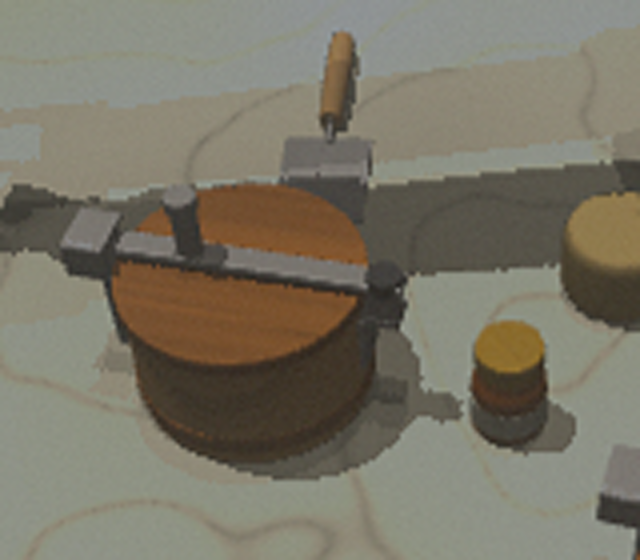

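View pics/top5.png

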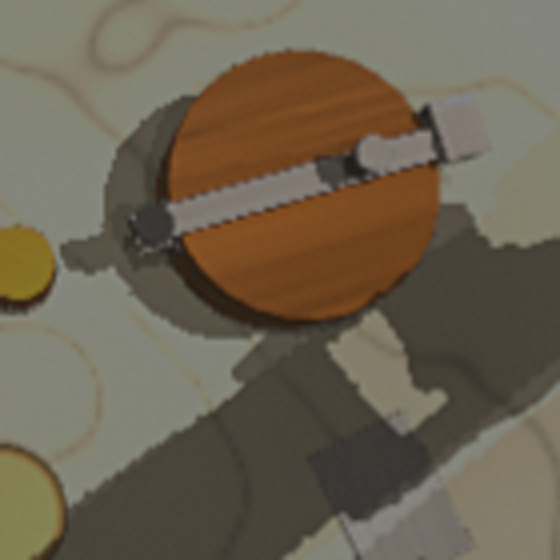

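View pics/scene5raw.png

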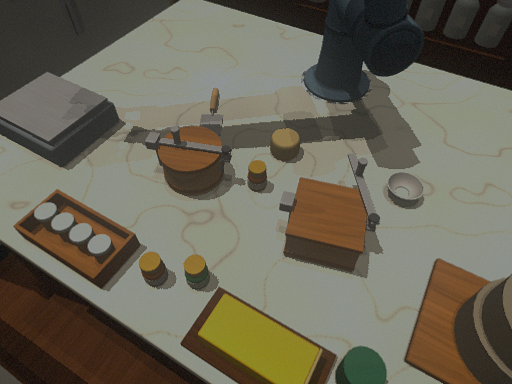

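The bar now lies in the jaw, with its end under the catch at (435,145) in the top crop. The peg measures (0.5715, -0.1905), against a predicted home of (0.572, -0.191). The square bar's peg hasn't moved, and the arm is clear.

```bash
python3 - <<'E'
from h import *
print(workorder.sign_off(), robot.state()["t"])
E
```

```text
the job is handed in; nothing more can be done
the job is handed in; nothing more can be done
```

The round box's bar is shut in its catch, the gripper has let go and is well clear, and the job is handed in. I pushed the peg round its arc from the open side with the shut fingers, then backed off, lifted and moved away.

- **Fully home:** the last push met a solid stop. The force rose to about 25 N sideways (29 N in all) and the peg did not move on. After release the peg measured about (0.5715, -0.1905), within about 1 mm of where the geometry puts the closed position. The networks' readings are only good to about 4 mm, so the stop is the stronger evidence. Both pictures show the bar's end inside the jaw.
- **Square box:** its bar was not touched. Its peg reads within about 4 mm of where it was before the move.
- **Limits:** the clock read 8.45 s at the last check. Forces stayed under the limits at every reading, nothing was knocked over or moved in the pictures, and no check failed or disagreed.

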